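Close up the inspection light box and prove its lamp switch

ROBOT

A 6-joint arm with a two-finger parallel gripper is mounted at the origin on the work surface. World frame = base frame: x ahead of the robot, y to its left, z up, the work surface at z = 0. Lengths are in m, angles in degrees, forces in N, time in s.
With the tool pointing down it reaches from about 0.35 to 0.875 m from the base axis. Payload 4.2 kg.
Tool frame: the origin (TCP) lies on the centre line of the jaws, within the pads' length; the fingertips stand 22 mm ahead of it and the grasp point (between the pads) lies 3 mm ahead of it (arm.finger_overhang is the distance from the TCP to the fingertips, in m); z points along the fingers, x is the direction in which the jaws open and shut, and the axes are right-handed (so a half turn about z gives the same grasp; the last joint's range is limited). The gripper opens to 87 mm and grips with 3 to 60 N. Pads are 19 mm wide; open, the fingers measure 117 mm over their backs; the gripper's body (75 mm by 190 mm) begins 51 mm behind the grasp point.
Start: joints at [88.614, 22.042, 0.453, 0, -68.411, -14.817], TCP at [0.174, 0.6, 0.245] pointing down, gripper open.
Joint ranges: [-179.83, 179.83], [-69.29, 118.12], [-61.27, 80.66], [-181.25, 117.63], [-171.15, -9.14], [-177.46, 177.46]. Speed limits (degrees/s): [159.86, 159.86, 180, 180, 180, 180].

INTERFACE

Orientations are given as a 3x3 rotation matrix whose columns are the frame's x, y, z axes.
In Python, from bench import arm, capture gives the robot as it stands.
- The arm moves only by the tool play_rows, never from a script. Its argument "steps" is a list of rows, each a list of 4 numbers: the shift along the tool's x, y, z in mm, then the turn about the tool's z in degrees. In form: [[x, y, z, twist], ...]. A call has 1 to 20 rows; each row shifts and turns the commanded pose from where the row before left it, along the tool's axes as they then stand; what a row does not reach is not made up. A row lasts 1/12 s, in which the tool goes at most 41.7 mm and 7.16 degrees, less where a joint would pass 70% of its speed; a pose out of reach is approached as far as the arm can. A call with a gripper value outside its range is refused whole. "hand" is the opening, from 0 (shut) to 1 (fully open), set as the call begins (left out, the last holds). The fingers move at their own pace and stop on an object; "force" is the grip in N (left out, the last holds). Time passes only in rows, so rows that do not move let the fingers close. It gives the time, the measured TCP pose, the force and the opening at its end, in the units of the state.
- arm.get_state(): the state, without advancing time (a new reading comes with each control period).
- capture(name): name is "side" or "top" or "wrist"; returns a dict with "img" (420x560x3 uint8, red, green, blue), "fx", "fy", "cx", "cy" (pixels), "origin" and "orientation" of the camera in the world; the wrist camera has in their place "T_tool_cam" (4x4, takes a point from camera to tool coordinates, whose origin is the TCP and whose axes are the tool frame's). Camera axes: x right, y down, z forward; pixel columns grow to the right and rows downward; lengths in m; the calibration is good to about 2 mm. A picture is of the moment at which its call begins: read the wrist's pose just before it. There is no depth.
- arm.sign_off(): hands the job in, once; it reports no verdict.
The state is a dict: "time": time; "q": joint angles; "dq": joint speeds; "effort": joint torques, N m; "eef_pos": TCP position; "tool_rot": TCP orientation; "wrist_force": force on the tool from outside, world axes, zero at the start; "moment": the same for the moment, N m; "gripper_width": opening from 0.0 (shut) to 1.0 (fully open).
Only numpy, scipy, OpenCV 4.12 (cv2) and the standard library are available. Lean on these libraries where they do the work, as an engineer would, in place of code of your own. Each camera call takes 0.05 s, during which the arm holds its last target. There are 200 camera calls.

TASK

The lamp of the inspection light box has just been changed: turn both captive bar knobs on its cover clockwise to their end stops. Only after that, test the lamp switch, the round knob on a stem on the sloping front: pull it gently straight out until it clicks into its outer detent, let go so that it stays out by itself for two seconds, then push it gently back fully home, without yanking or ramming it against its stops. Leave the dimmer dial beside it and the things lying around as they are, and let go of everything at the end.

Things in the scene. Friction and masses are not known exactly. Their poses are not given: they have to be found in the camera images.
- lightbox: grey light box standing fixed on the table, 200 (x) x 320 (y) x 70 high, aluminium cover on top with a white window in its middle and one black bar knob on the left (+y) and one on the right (-y). Origin at the centre of its underside; -x is its front, where two console modules with a face sloping towards the robot stand side by side
- bolt_left_grip (a point): on the vertical axis of the left cover knob, 37 above the cover: the height to grip. Black upright bar 42 long x 14 wide, 14 to 44 above the cover, on a 44 diameter disc (6 to 14 above) and a 68 diameter foot 6 high. x axis along the bar, turning with it, z up; a white tick on top towards -x. When tight, the bar lies front-to-back (its x along the box's x), tick to the front
- bolt_left (a joint): rotation of the left cover knob (rad): 0 fully loose, 2.6 at its clockwise end stop (tight); grows as the knob is turned clockwise seen from above. Starts 0.2 to 0.75. Friction 0.06 N m holds it where it is left
- bolt_right_grip (a point): on the vertical axis of the right cover knob, 37 above the cover: the height to grip. Black upright bar 42 long x 14 wide, 14 to 44 above the cover, on a 44 diameter disc (6 to 14 above) and a 68 diameter foot 6 high. x axis along the bar, turning with it, z up; a white tick on top towards -x. When tight, the bar lies front-to-back (its x along the box's x), tick to the front
- bolt_right (a joint): rotation of the right cover knob (rad): 0 fully loose, 2.6 at its clockwise end stop (tight); grows as the knob is turned clockwise seen from above. Starts 0.2 to 0.75. Friction 0.06 N m holds it where it is left
- lamp_switch_grip (a point): centre of the head of the lamp switch: black fluted cylinder 24 diameter x 18 long on an 8 diameter steel stem with a collar, on one of the two sloping modules (left or right, it changes). z axis along the stem, out of the console, 0.35 rad from vertical, leaning to the box's front; y axis along the box's y. Moves with the knob; when home it is 21 out from the face, the head's sides free
- lamp_switch (a joint): travel of the lamp switch (m): 0 home, 0.014 in its outer detent. Snap-over spring: pulling rises to about 8.5 N at 3 mm, falls to zero at 7 mm, then it snaps out to 14 mm and stays; let go earlier it springs back. The same in reverse. Past either detent springy stops stiffen fast: about 7 N at 1 mm, 17 N at 1.7 mm, 32 N at 2.5 mm, where it would be damaged
- dimmer_edge (a point): mark on the top rim of the dimmer dial, 12 from its axis; the dial is a black skirted knob, 38 diameter at its foot and 24 diameter at its top, 24 high, sitting on the other sloping module 110 beside the switch. Not to be turned
- coated_panel: loose blue coated test panel 75 x 50 x 5 lying on the light box's white window; leave it
- dolly_a: loose small aluminium test stub, 20 diameter x 22 tall, standing on the light box's window; leave it
- dolly_b: second such stub; leave it
- marker_tray: loose black tray 120 x 50 x 12 right of the box; leave it
- solvent_bottle: loose white bottle 56 diameter x 130 tall, on the table to the right; leave it
- mug: loose white mug 76 diameter x 90 tall, on the table to the left; leave it
- loupe: loose black loupe 40 diameter x 36 tall, on the table to the left; leave it

How it is judged:
By the outcome, as a careful person would: the job done as asked, in the order asked, and still so for the second after the job is handed in, with the robot touching nothing.
It also fails if it takes over 72 s, if anything falls off the work surface, if the arm or the gripper's body presses on something with over 40 N, if the wrist force passes 120 N, or if a joint passes its speed limit or range.

## Working session

There is one attempt and no reset: what is moved stays moved. The work goes in short steps, Python scripts to look and compute and a tool call to move; the robot and the scene stay as the last step left them, time stands still between calls to the robot, and variables do not carry over. Pictures are saved under pics/ and viewed, about 8 in all and at most 12, crops included, and the job is handed in when it is done.

Besides the shell and the picture viewer there is one more tool, called after "Request:" as name(argument=value, ...), one argument or row to a line, values as JSON. play_rows: Moves the arm, as the interface text tells. Its arguments: {"type":"object","properties":{"steps":{"type":"array"},"hand":{"type":"number"},"force":{"type":"number"}},"required":["steps"]}

```bash
mkdir -p pics; ls
python3 - <<'E'
from bench import arm,capture
import cv2,numpy as np,pickle
s=arm.get_state();print({k:np.round(v,3).tolist() for k,v in s.items()},arm.finger_overhang)
ims=[]
for n in("top","side"):
    c=capture(n);pickle.dump(c,open(f"pics/{n}0.pkl","wb"))
    print(n,c["fx"],c["fy"],c["cx"],c["cy"],np.round(c["origin"],4).tolist(),np.round(c["orientation"],4).tolist())
    cv2.imwrite(f"pics/{n}0.png",cv2.resize(c["img"][...,::-1],(800,600),interpolation=cv2.INTER_CUBIC))
E
```

```text
pics
{'time': 0.0, 'q': [88.615, 22.092, 0.376, -0.031, -68.411, -14.818], 'dq': [-0.004, 0.04, 0.024, 0.094, 0.039, -0.023], 'effort': [0.0, -39.066, 18.74, 4.22, 0.011, -0.0], 'eef_pos': [0.174, 0.6, 0.243], 'tool_rot': [[-0.279, -0.96, -0.001], [-0.96, 0.279, -0.002], [0.002, -0.0, -1.0]], 'wrist_force': [-0.582, -0.708, -0.044], 'moment': [-0.019, -0.03, 0.01], 'gripper_width': 1.003} 0.022
top 465.8831044707831 465.8831044707831 284.9181956057047 204.69751698360116 [0.4649, 0.0114, 1.2154] [[-0.0056, -0.9975, 0.0704], [-0.9997, 0.0038, -0.0254], [0.0251, -0.0706, -0.9972]]
side 398.5960988641397 398.5960988641397 276.9792523129009 205.25977781282685 [0.4526, 0.7849, 0.5584] [[-0.99, -0.0827, 0.1143], [-0.1403, 0.4929, -0.8587], [0.0147, -0.8662, -0.4995]]
```

View pics/top0.png

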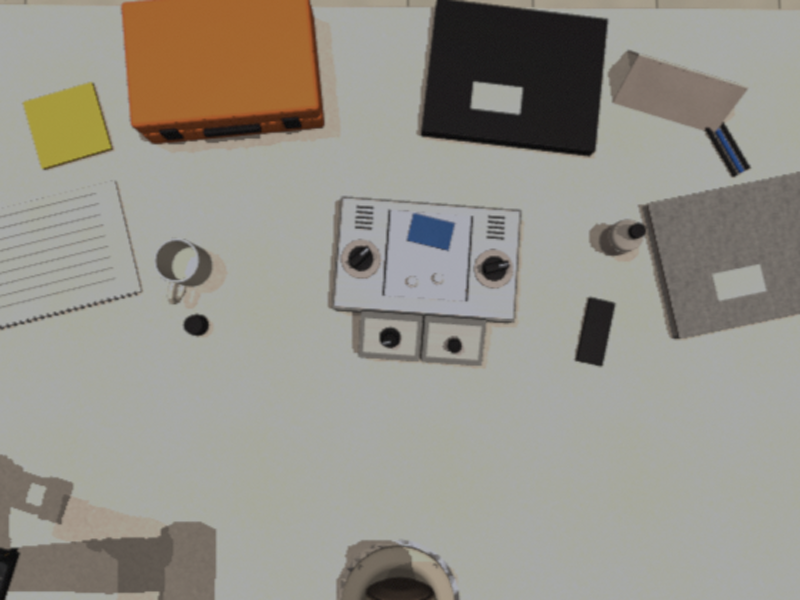

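View pics/side0.png

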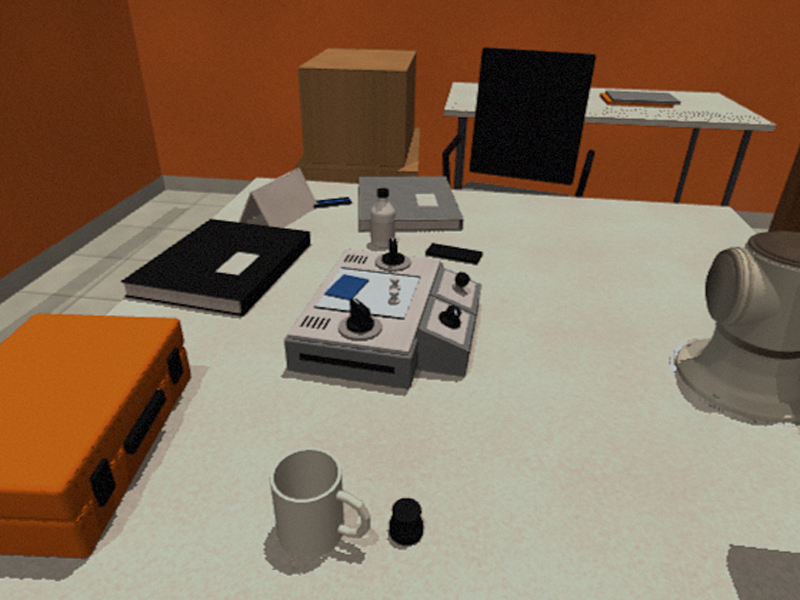

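The top view shows the left knob at (361,258), the right knob at (493,268), the dial on the left module at (390,337) and the switch on the right one at (454,345). Next I'll convert these to world coordinates.

```bash
cat > h.py <<'E'
import numpy as np,pickle,cv2
from bench import arm,capture
def cam(n):
    s=arm.get_state();c=capture(n)
    if n=="wrist":
        T=np.eye(4);T[:3,:3]=s["tool_rot"];T[:3,3]=s["eef_pos"];T=T@np.array(c["T_tool_cam"])
        c["origin"],c["orientation"]=T[:3,3],T[:3,:3]
    return c
def ray(c,uv,z,sc=1.0):
    u,v=(np.array(uv)+.5)/sc-.5
    d=np.array(c["orientation"])@[(u-c["cx"])/c["fx"],(v-c["cy"])/c["fy"],1]
    o=np.array(c["origin"]);return o+d*(z-o[2])/d[2]
def proj(c,p):
    q=np.array(c["orientation"]).T@(np.array(p)-c["origin"]);return np.array([c["fx"]*q[0]/q[2]+c["cx"],c["fy"]*q[1]/q[2]+c["cy"]])
def mv(d,tool_rot):  # world shift -> tool mm
    return np.round(np.array(tool_rot).T@np.array(d)*1000,1)
E
python3 - <<'E'
from h import *
c=pickle.load(open("pics/top0.pkl","rb"));k=800/560
for n,uv,z in [("c1",(342,197),.07),("c2",(521,209),.07),("c3",(515,321),.07),("c4",(333,309),.07),("L",(361,258),.08),("R",(493,268),.08),("dial",(390,337),.07),("sw",(454,345),.08)]:
    print(n,np.round(ray(c,uv,z,k),4))
print(np.round(capture("wrist")["T_tool_cam"],3).tolist())
E
```

```text
c1 [0.713  0.0948 0.07  ]
c2 [ 0.6917 -0.2177  0.07  ]
c3 [ 0.496  -0.2038  0.07  ]
c4 [0.5181 0.1099 0.07  ]
L [0.6049 0.0614 0.08  ]
R [ 0.587  -0.1654  0.08  ]
dial [0.4696 0.0122 0.07  ]
sw [ 0.4553 -0.0968  0.08  ]
[[1.0, 0.001, -0.0, 0.0], [-0.001, 0.955, 0.295, -0.08], [0.001, -0.295, 0.955, -0.141], [0.0, 0.0, 0.0, 1.0]]
```

Request:
play_rows(
  steps=[
    [25.7,-28.6,-2,0],
    [25.7,-28.6,-2,0],
    [25.7,-28.6,-2,0],
    [25.7,-28.6,-2,0],
    [25.7,-28.6,-2,0],
    [25.7,-28.6,-2,0],
    [25.7,-28.6,-2,0],
    [25.7,-28.6,-2,0],
    [25.7,-28.6,-2,0],
    [25.7,-28.6,-2,0],
    [25.7,-28.6,-2,0],
    [25.7,-28.6,-2,0],
    [25.7,-28.6,-2,0],
    [25.7,-28.6,-2,0],
    [25.7,-28.6,-2,0],
    [25.7,-28.6,-2,0],
    [25.7,-28.6,-2,0],
    [25.7,-28.6,-2,0],
    [25.7,-28.6,-2,0],
    [25.7,-28.6,-2,0],
  ],
)

```text
time: 1.82
eef_pos: [0.5807, -0.0549, 0.2844]
tool_rot: [[-0.279, -0.96, -0.001], [-0.96, 0.279, 0.0], [0.0, 0.001, -1.0]]
wrist_force: [0.0, 0.9, 0.5]
gripper_width: 0.997
```

Request:
play_rows(
  steps=[
    [0,0,0,0],
    [0,0,0,0],
    [0,0,0,0],
    [0,0,0,0],
  ],
)

```text
time: 2.15
eef_pos: [0.5797, -0.0523, 0.2844]
tool_rot: [[-0.278, -0.961, -0.001], [-0.961, 0.278, 0.0], [-0.0, 0.001, -1.0]]
wrist_force: [-0.3, -0.4, 0.3]
gripper_width: 0.997
```

Run:
```python
from h import *
s=arm.get_state();print(s["time"],np.round(s["eef_pos"],4),np.round(s["tool_rot"],3).tolist(),np.round(s["q"],1),np.round(s["dq"],2))
c=cam("wrist");pickle.dump(c,open("pics/w1.pkl","wb"));print(c["fx"])
cv2.imwrite("pics/w1.png",cv2.resize(c["img"][...,::-1],(800,600),interpolation=cv2.INTER_CUBIC))
```

```text
2.15 [ 0.5797 -0.0523  0.2844] [[-0.278, -0.961, -0.001], [-0.961, 0.278, 0.0], [-0.0, 0.001, -1.0]] [ 10.8  16.4  -2.   -0.  -71.6  63.1] [ 0.7  -0.56 -0.01  0.16  0.04  0.06]
295.1429105026797
```

View pics/w1.png

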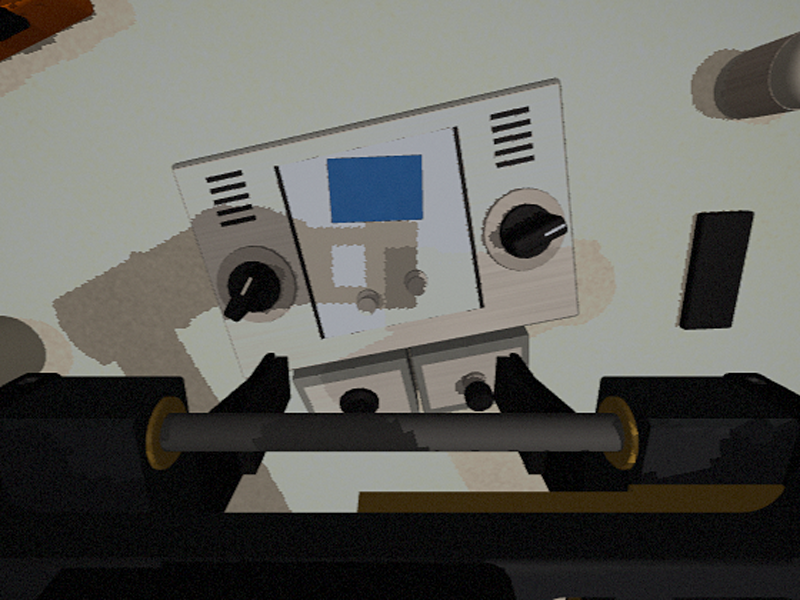

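The wrist view shows the left knob near (253,287) with its tick at (248,283). The right knob is near (523,230) with its tick at (555,229), and the switch head is at (479,396). I'll overlay a model to get precise angles.

```bash
cat > ov.py <<'E'
from h import *
def knob(img,c,ctr,ang,zc=.07,S=4):
    t=np.linspace(0,2*np.pi,60)
    P=lambda pts:np.int32([ (proj(c,p)+.5)*S-.5 for p in pts])
    x,y=ctr
    for r,z,col in((.034,zc+.006,(0,255,0)),(.022,zc+.014,(255,255,0))):
        cv2.polylines(img,[P([(x+r*np.cos(a),y+r*np.sin(a),z) for a in t])],True,col,1)
    e=np.array([np.cos(ang),np.sin(ang)]);f=np.array([-e[1],e[0]])
    q=[np.r_[np.array(ctr)+i*.021*e+j*.007*f,zc+.044] for i,j in((1,1),(1,-1),(-1,-1),(-1,1))]
    cv2.polylines(img,[P(q)],True,(0,0,255),1)
    cv2.circle(img,tuple(int(v) for v in P([np.r_[np.array(ctr)-.021*e,zc+.044]])[0]),3,(255,0,255),-1)
def view(c,out,ks,zc=.07,S=4):
    img=cv2.resize(c["img"][...,::-1].copy(),None,fx=S,fy=S,interpolation=cv2.INTER_CUBIC)
    img=cv2.convertScaleAbs(img,alpha=1.6,beta=15)
    cr=[]
    for ctr,ang in ks:
        knob(img,c,ctr,ang,zc,S);u,v=(proj(c,[*ctr,zc+.03])*S).astype(int);cr.append(img[max(v-200,0):v+200,max(u-190,0):u+190].copy())
    cv2.imwrite(out,np.hstack(cr))
E
python3 - <<'E'
from ov import *
w=pickle.load(open("pics/w1.pkl","rb"));k=800/560
for uv,z in (((173,167),.07),((558,79),.07),((578,312),.07)): print(np.round(ray(w,uv,z,k),4))
# tick ends at z=.114
for uv in ((251,277),(243,292),(545,234),(566,227)): print(uv,np.round(ray(w,uv,.114,k),4))
L=ray(w,(256,285),.076,k);R=ray(w,(523,230),.076,k);print(L,R,ray(w,(479,396),.08,k))
yaw=np.radians(-3.9)
print(np.degrees(np.arctan2(*(L-R)[[0,1]])))
view(w,"pics/o1.png",[(L[:2],yaw+2.1),(R[:2],yaw+2.1)])
E
```

```text
[0.7121 0.0913 0.07  ]
[ 0.6894 -0.2149  0.07  ]
[ 0.5009 -0.2014  0.07  ]
(251, 277) [0.6164 0.0475 0.114 ]
(243, 292) [0.6071 0.0578 0.114 ]
(545, 234) [ 0.5868 -0.1716  0.114 ]
(566, 227) [ 0.5876 -0.1872  0.114 ]
[0.60376109 0.06099741 0.076     ] [ 0.58649342 -0.16661894  0.076     ] [ 0.44973262 -0.09835013  0.08      ]
4.33832378577505
```

View pics/o1.png

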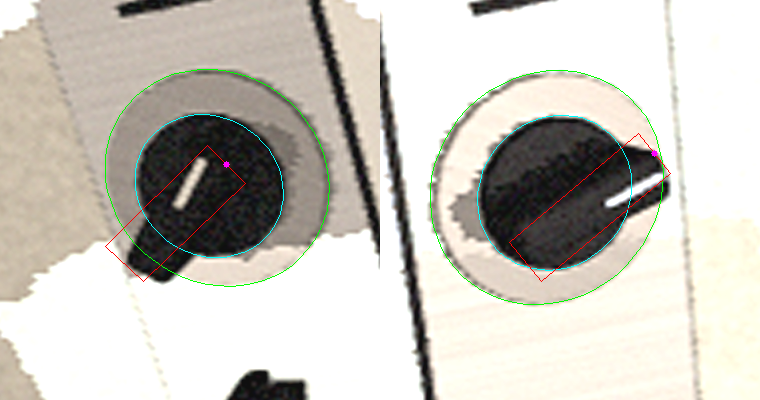

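The overlay matches the knobs' centres and heights, but my bar angles are off: the left tick runs (180,207)→(203,158) and the right tick (607,206)→(660,178). I'll solve the angles from these.

Run:
```python
from ov import *
w=pickle.load(open("pics/w1.pkl","rb"))
ks=[]
for ctr,a,b in (((.6038,.0610),(180,207),(203,158)),((.5865,-.1666),(607-380,206),(660-380,178))):
    o=(proj(w,[*ctr,.1])*4).astype(int)-[190,200]
    A,B=[ray(w,o+np.array(p),.114,4)[:2] for p in(a,b)]
    d=B-A;t=np.arctan2(d[1],d[0]);n=np.array([-d[1],d[0]])/np.hypot(*d)
    print(A,B,"tickdir",np.degrees(t),"ctr off axis",np.dot(np.array(ctr)-A,n), "turn cw to tight",(np.degrees(t)-(180-4.2))%360, "len",np.hypot(*d), "end radial",np.dot(B-ctr,d)/np.hypot(*d))
    ks.append((ctr,t+np.pi))
view(w,"pics/o2.png",ks)
```

```text
[0.60553143 0.05880299] [0.61659715 0.04765154] tickdir -45.22110721054658 ctr off axis 0.00031849300927125606 turn cw to tight 138.97889278945343 len 0.015710026437518617 end radial 0.018489104291145846
[ 0.58588126 -0.17118726] [ 0.58923847 -0.18569778] tickdir -76.97306775925587 ctr off axis 0.001636822472918372 turn cw to tight 107.22693224074413 len 0.014893825429042848 end radial 0.0192235604966746
```

View pics/o2.png

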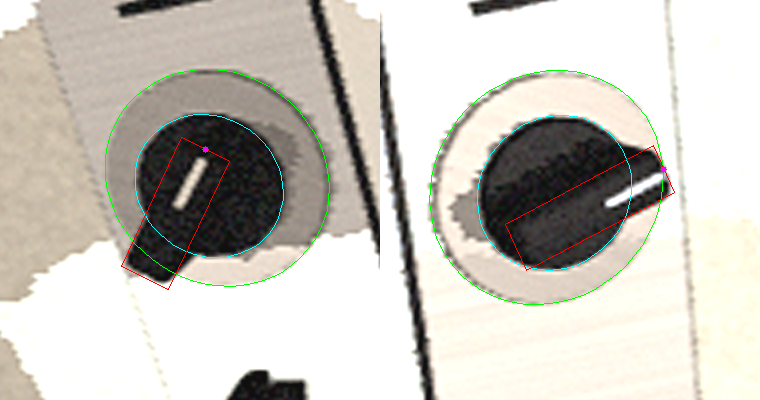

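Request:
play_rows(
  steps=[
    [-38.5,2.7,0,0],
    [-38.5,2.7,0,0],
    [-38.5,2.7,0,0],
    [0,0,25,5.8],
    [0,0,25,5.8],
    [0,0,25,5.8],
    [0,0,25,5.8],
    [0,0,20,5.8],
    [0,0,0,0],
    [0,0,0,0],
    [0,0,0,0],
  ],
  hand=0.5,
  force=30,
)

```text
time: 3.12
eef_pos: [0.6055, 0.061, 0.1664]
tool_rot: [[-0.707, -0.707, 0.003], [-0.707, 0.707, 0.0], [-0.002, -0.002, -1.0]]
wrist_force: [0.7, 0.7, 0.5]
gripper_width: 0.505
```

Run:
```python
from h import *
s=arm.get_state();R=np.array(s["tool_rot"]);print(s["time"],np.round(s["eef_pos"],4),np.degrees(np.arctan2(R[1,0],R[0,0])),np.round(s["q"],1))
print(mv(np.array([.604,.061,.111])-s["eef_pos"],R))
```

```text
3.1167 [0.6055 0.061  0.1664] -134.98404781268277 [ 21.   24.   -8.3   0.1 -57.5  24. ]
[ 1.2  1.2 55.4]
```

Descend and close.

Request:
play_rows(
  steps=[
    [0.5,0.5,20,0],
    [0.5,0.5,20,0],
    [0.2,0.2,15,0],
    [0,0,0,0],
    [0,0,0,0],
  ],
)

```text
time: 3.53
eef_pos: [0.6037, 0.0604, 0.1109]
tool_rot: [[-0.708, -0.706, 0.002], [-0.706, 0.708, 0.0], [-0.001, -0.001, -1.0]]
wrist_force: [0.5, -0.8, 0.6]
gripper_width: 0.504
```

Request:
play_rows(
  steps=[
    [0,0,0,0],
    [0,0,0,0],
    [0,0,0,0],
    [0,0,0,0],
    [0,0,0,0],
    [0,0,0,0],
    [0,0,0,0],
  ],
  hand=0,
  force=30,
)

```text
time: 4.12
eef_pos: [0.6046, 0.0614, 0.1103]
tool_rot: [[-0.709, -0.705, 0.004], [-0.705, 0.709, 0.002], [-0.004, -0.002, -1.0]]
wrist_force: [2.4, 4.3, 0.2]
gripper_width: 0.159
```

Request:
play_rows(
  steps=[
    [0,0,0,3],
    [0,0,0,6],
    [0,0,0,6],
    [0,0,0,6],
    [0,0,0,6],
    [0,0,0,6],
    [0,0,0,6],
    [0,0,0,6],
    [0,0,0,6],
    [0,0,0,6],
    [0,0,0,6],
    [0,0,0,6],
    [0,0,0,6],
    [0,0,0,6],
    [0,0,0,6],
    [0,0,0,6],
    [0,0,0,6],
    [0,0,0,6],
    [0,0,0,6],
    [0,0,0,6],
  ],
)

```text
time: 5.78
eef_pos: [0.6048, 0.0614, 0.1103]
tool_rot: [[-0.302, 0.953, 0.004], [0.953, 0.302, 0.002], [0.0, 0.005, -1.0]]
wrist_force: [3.1, 4.6, -0.6]
gripper_width: 0.156
```

Request:
play_rows(
  steps=[
    [0,0,0,4],
    [0,0,0,3],
    [0,0,0,3],
    [0,0,0,2],
    [0,0,0,2],
    [0,0,0,1],
    [0,0,0,1],
    [0,0,0,1],
    [0,0,0,0],
    [0,0,0,0],
    [0,0,0,0],
  ],
)

```text
time: 6.7
eef_pos: [0.6048, 0.0614, 0.1103]
tool_rot: [[-0.015, 1.0, 0.004], [1.0, 0.015, 0.002], [0.002, 0.004, -1.0]]
wrist_force: [2.5, 4.5, 0.2]
gripper_width: 0.158
```

```bash
cat > st.py <<'E'
from h import *
s=arm.get_state();R=np.array(s["tool_rot"]);print(s["time"],np.round(s["eef_pos"],4),"ang",np.degrees(np.arctan2(R[1,0],R[0,0])),"q",np.round(s["q"],1),"F",np.round(s["wrist_force"],1),"M",np.round(s["moment"],3),"w",s["gripper_width"])
E
python3 st.py
```

```text
6.7 [0.6048 0.0614 0.1103] ang 90.83750794481882 q [  21.    27.3  -12.1   -0.   -50.3 -110.2] F [2.5 4.5 0.2] M [ 1.297 -0.899 -0.025] w 0.1577118262167307
```

Request:
play_rows(
  steps=[
    [0,0,0,1],
    [0,0,0,1],
    [0,0,0,1],
    [0,0,0,1],
    [0,0,0,0],
    [0,0,0,0],
    [0,0,0,0],
  ],
)

```text
time: 7.28
eef_pos: [0.6047, 0.0613, 0.1103]
tool_rot: [[0.055, 0.998, 0.004], [0.998, -0.055, 0.002], [0.002, 0.004, -1.0]]
wrist_force: [3.3, 4.4, 0.3]
gripper_width: 0.155
```

```bash
python3 st.py
```

```text
7.2833 [0.6047 0.0613 0.1103] ang 86.8365961363937 q [  21.    27.3  -12.1   -0.   -50.3 -114.2] F [3.3 4.4 0.3] M [ 1.268 -0.956  0.005] w 0.15511265237784588
```

Request:
play_rows(
  steps=[
    [0,0,0,1],
    [0,0,0,1],
    [0,0,0,1],
    [0,0,0,0],
    [0,0,0,0],
    [0,0,0,0],
  ],
)

```text
time: 7.78
eef_pos: [0.6046, 0.0614, 0.1103]
tool_rot: [[0.105, 0.995, 0.004], [0.995, -0.105, 0.001], [0.001, 0.004, -1.0]]
wrist_force: [2.3, 3.9, -1.0]
gripper_width: 0.162
```

```bash
python3 st.py
```

```text
7.7833 [0.6046 0.0614 0.1103] ang 83.99754764620002 q [  21.1   27.3  -12.1    0.   -50.3 -117.1] F [ 2.3  3.9 -1. ] M [ 1.28  -0.851  0.632] w 0.16230889126298964
```

Request:
play_rows(
  steps=[
    [0,0,0,0],
    [0,0,0,0],
    [0,0,0,0],
    [0,0,-10,0],
    [0,0,-25,0],
    [0,0,-25,0],
    [-38.1,0.9,0,0],
    [-38.1,0.9,0,0],
    [-38.1,0.9,0,0],
    [-38.1,0.9,0,0],
    [-38.1,0.9,0,0],
    [-38.1,0.9,0,0],
  ],
  hand=0.5,
)

```text
time: 8.78
eef_pos: [0.5827, -0.1698, 0.1704]
tool_rot: [[0.108, 0.994, -0.0], [0.994, -0.108, -0.0], [-0.0, -0.0, -1.0]]
wrist_force: [0.5, -0.0, -0.4]
gripper_width: 0.498
```

Request:
play_rows(
  steps=[
    [0,0,0,-6.8],
    [0,0,0,-6.8],
    [0,0,0,-6.8],
    [0,0,0,-6.8],
    [0,0,0,-6.8],
    [0,0,0,-6.8],
    [0,0,0,-6.8],
    [0,0,0,-6.8],
    [0,0,0,-6.8],
    [0,0,0,-6.8],
    [0,0,0,-6.8],
    [0,0,0,-6.8],
    [0,0,0,-6.8],
    [0,0,0,-6.8],
    [0,0,0,-6.8],
    [0,0,0,-6.8],
    [0,0,0,0],
    [0,0,0,0],
    [0,0,0,0],
  ],
)

```text
time: 10.37
eef_pos: [0.5834, -0.1679, 0.1699]
tool_rot: [[-0.977, -0.215, -0.0], [-0.215, 0.977, -0.0], [0.0, -0.0, -1.0]]
wrist_force: [-0.6, 0.4, 0.4]
gripper_width: 0.503
```

Run:
```python
import st
from ov import *
s,R=st.s,st.R
print(mv(np.array([.586,-.1665,.111])-s["eef_pos"],R))
c=cam("wrist");pickle.dump(c,open("pics/w2.pkl","wb"))
cv2.imwrite("pics/w2.png",cv2.resize(cv2.convertScaleAbs(c["img"][...,::-1],alpha=1.4,beta=10),(800,600),interpolation=cv2.INTER_CUBIC))
```

```text
10.3667 [ 0.5834 -0.1679  0.1699] ang -167.56807953602987 q [ -0.8  23.8  -8.2   0.  -58.1  13.2] F [-0.6  0.4  0.4] M [ 0.062 -0.004 -0.021] w 0.5025961978785055
[-2.8  0.8 58.9]
```

Request:
play_rows(
  steps=[
    [-1,0.4,20,0],
    [-1,0.4,20,0],
    [-0.8,0,18,0],
    [0,0,0,0],
    [0,0,0,0],
  ],
)

```text
time: 10.83
eef_pos: [0.5857, -0.1664, 0.1109]
tool_rot: [[-0.976, -0.217, -0.002], [-0.217, 0.976, -0.0], [0.002, 0.0, -1.0]]
wrist_force: [0.3, -1.4, -0.1]
gripper_width: 0.501
```

Request:
play_rows(
  steps=[
    [0,0,0,0],
    [0,0,0,0],
    [0,0,0,0],
    [0,0,0,0],
    [0,0,0,0],
    [0,0,0,0],
    [0,0,0,0],
  ],
  hand=0,
  force=30,
)

```text
time: 11.42
eef_pos: [0.5865, -0.1663, 0.1121]
tool_rot: [[-0.976, -0.218, 0.001], [-0.218, 0.976, -0.0], [-0.001, -0.0, -1.0]]
wrist_force: [-0.1, 0.7, 2.2]
gripper_width: 0.161
```

Request:
play_rows(
  steps=[
    [0,0,0,3],
    [0,0,0,6],
    [0,0,0,6],
    [0,0,0,6],
    [0,0,0,6],
    [0,0,0,6],
    [0,0,0,6],
    [0,0,0,6],
    [0,0,0,6],
    [0,0,0,6],
    [0,0,0,6],
    [0,0,0,6],
    [0,0,0,6],
    [0,0,0,6],
    [0,0,0,6],
    [0,0,0,6],
    [0,0,0,3],
  ],
)

```text
time: 12.83
eef_pos: [0.5883, -0.1675, 0.1121]
tool_rot: [[-0.111, 0.994, 0.005], [0.994, 0.111, -0.002], [-0.003, 0.005, -1.0]]
wrist_force: [4.1, -4.6, -1.8]
gripper_width: 0.155
```

Request:
play_rows(
  steps=[
    [0,0,0,3],
    [0,0,0,2],
    [0,0,0,1],
    [0,0,0,1],
    [0,0,0,1],
    [0,0,0,1],
    [0,0,0,1],
    [0,0,0,0],
    [0,0,0,0],
  ],
)

```text
time: 13.58
eef_pos: [0.5883, -0.1678, 0.1121]
tool_rot: [[0.059, 0.998, 0.005], [0.998, -0.059, -0.002], [-0.002, 0.005, -1.0]]
wrist_force: [4.2, -6.0, -2.5]
gripper_width: 0.153
```

```bash
python3 st.py
```

```text
13.5833 [ 0.5883 -0.1678  0.1121] ang 86.6198712263869 q [ -0.7  27.5 -11.5   0.2 -50.7 -92.8] F [ 4.2 -6.  -2.5] M [-1.569 -1.306 -0.025] w 0.15300931867007522
```

Request:
play_rows(
  steps=[
    [0,0,0,1],
    [0,0,0,1],
    [0,0,0,1],
    [0,0,0,0],
    [0,0,0,0],
    [0,0,0,0],
  ],
)

```text
time: 14.08
eef_pos: [0.5883, -0.1678, 0.1122]
tool_rot: [[0.108, 0.994, 0.005], [0.994, -0.108, -0.003], [-0.002, 0.005, -1.0]]
wrist_force: [4.0, -5.0, -2.2]
gripper_width: 0.162
```

```bash
python3 st.py
```

```text
14.0833 [ 0.5883 -0.1678  0.1122] ang 83.79221326427367 q [ -0.7  27.5 -11.5   0.2 -50.7 -95.6] F [ 4.  -5.  -2.2] M [-1.616 -1.318  0.635] w 0.1619809137173314
```

Request:
play_rows(
  steps=[
    [0,0,0,0],
    [0,0,0,0],
    [0,0,0,0],
    [0,0,-10,0],
    [0,0,-25,-2],
    [0,0,-25,0],
    [15.3,-16.3,-20,0],
    [15.3,-16.3,-20,0],
    [15.3,-16.3,-20,0],
    [15.3,-16.3,-18,0],
    [0,0,0,0],
    [0,0,0,0],
    [0,0,0,0],
    [0,0,0,0],
  ],
  hand=0.5,
)

```text
time: 15.25
eef_pos: [0.5258, -0.1006, 0.2486]
tool_rot: [[0.077, 0.997, -0.002], [0.997, -0.077, 0.0], [-0.0, -0.002, -1.0]]
wrist_force: [-0.9, 0.3, -0.4]
gripper_width: 0.499
```

Run:
```python
import st
from ov import *
c=cam("wrist");pickle.dump(c,open("pics/w3.pkl","wb"))
t=cam("top");pickle.dump(t,open("pics/t3.pkl","wb"))
a=cv2.resize(cv2.convertScaleAbs(c["img"][...,::-1],alpha=1.4,beta=10),(800,600),interpolation=cv2.INTER_CUBIC)
cv2.imwrite("pics/w3.png",a)
```

```text
15.25 [ 0.5258 -0.1006  0.2486] ang 85.56359927345463 q [   6.5   13.2  -11.7   -0.   -65.2 -101. ] F [-0.9  0.3 -0.4] M [ 0.034 -0.173 -0.   ] w 0.49857286466995854
```

View pics/w3.png

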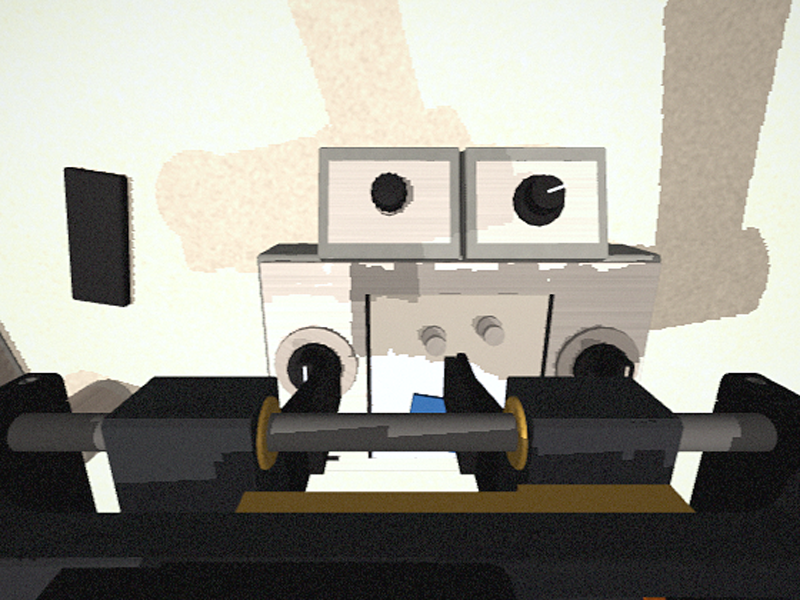

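Both ticks now point to the front: left at (626,370), right at (305,372). The switch head is at (389,192) and the dial at (540,198). I'll triangulate the head from the three cameras.

Run:
```python
from ov import *
k=800/560
def blob(c,uv,r):
    u,v=[int(x/k) for x in uv];g=cv2.cvtColor(c["img"],cv2.COLOR_RGB2GRAY)[v-r:v+r+1,u-r:u+r+1]
    m=(g<50).astype(np.uint8);n,l,st,ce=cv2.connectedComponentsWithStats(m)
    i=min(range(1,n),key=lambda i:np.hypot(*(ce[i]-r))- .05*st[i,4]);return ce[i]+[u-r,v-r],st[i,2:5]
C={n:pickle.load(open(f"pics/{f}.pkl","rb")) for n,f in (("w","w3"),("t","top0"),("s","side0"),("w1","w1"))}
A=np.zeros((3,3));b=np.zeros(3);pts={}
for n,uv,r in (("w",(389,192),20),("t",(454,345),10),("s",(462,280),10)):
    p,s=blob(C[n],uv,r);pts[n]=p;d=ray(C[n],p,0)-C[n]["origin"];d/=np.linalg.norm(d);P=(np.eye(3)-np.outer(d,d));A+=P;b+=P@C[n]["origin"];print(n,p*k,s)
x=np.linalg.solve(A,b);print("head",x)
for n in pts: print(n,proj(C[n],x)-pts[n])
for z in (.07,.08,.09):print(ray(C["w"],pts["w"],z))
# module face corners in w3 : top (rear) edge and front edge
img=C["s"]["img"][150:270,260:360,::-1];cv2.imwrite("pics/s_c.png",cv2.convertScaleAbs(cv2.resize(img,(600,720)[::1],interpolation=cv2.INTER_CUBIC),alpha=1.4)[:600])
e=np.array(C["w"]["orientation"]);a=ray(C["w"],(258,257),.07,k)-ray(C["w"],(660,260),.07,k);print("front edge yaw",np.degrees(np.arctan2(a[0],-a[1])))
```

```text
w [388.59291085 191.85553169] [ 25  28 532]
t [453.62173038 344.84909457] [10 10 71]
s [461.33699634 279.3956044 ] [10 11 78]
head [ 0.45455455 -0.09658463  0.08444431]
w [0.53873621 0.94701523]
t [0.21387052 0.29299242]
s [0.09346988 0.04371072]
[ 0.454048   -0.09717083  0.07      ]
[ 0.45373997 -0.09708671  0.08      ]
[ 0.45343194 -0.0970026   0.09      ]
front edge yaw -4.828724455775816
```

View pics/s_c.png

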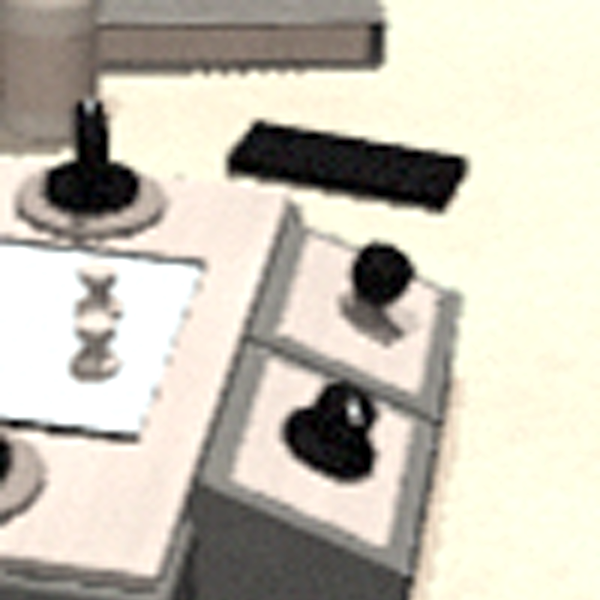

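The crop confirms the switch head sits free on its stem, with the dial beside it. Head centre is about (0.454, -0.097, 0.0845). I'll approach now.

Request:
play_rows(
  steps=[
    [-1,-36.6,0,0],
    [-1,-36.6,0,0],
    [0,0,30,0],
    [0,0,30,0],
    [0,0,30,0],
    [0,0,20,0],
    [0,0,10,0],
    [0,0,0,0],
    [0,0,0,0],
    [0,0,0,0],
  ],
)

```text
time: 16.18
eef_pos: [0.4535, -0.0969, 0.13]
tool_rot: [[0.077, 0.997, 0.001], [0.997, -0.077, -0.0], [-0.0, 0.001, -1.0]]
wrist_force: [0.2, -0.5, -0.4]
gripper_width: 0.5
```

Run:
```python
import st
from ov import *
print(mv(np.array([.4527,-.097,.0915])-st.s["eef_pos"],st.R))
c=cam("side");pickle.dump(c,open("pics/s4.pkl","wb"))
cv2.imwrite("pics/s4.png",cv2.convertScaleAbs(cv2.resize(c["img"][130:290,230:390,::-1],(600,600),interpolation=cv2.INTER_CUBIC),alpha=1.4,beta=10))
```

```text
16.1833 [ 0.4535 -0.0969  0.13  ] ang 85.5923250888621 q [   8.1   13.7  -30.7    0.   -45.6 -102.5] F [ 0.2 -0.5 -0.4] M [ 0.009 -0.126 -0.014] w 0.5002102727731046
[-0.2 -0.9 38.5]
```

View pics/s4.png

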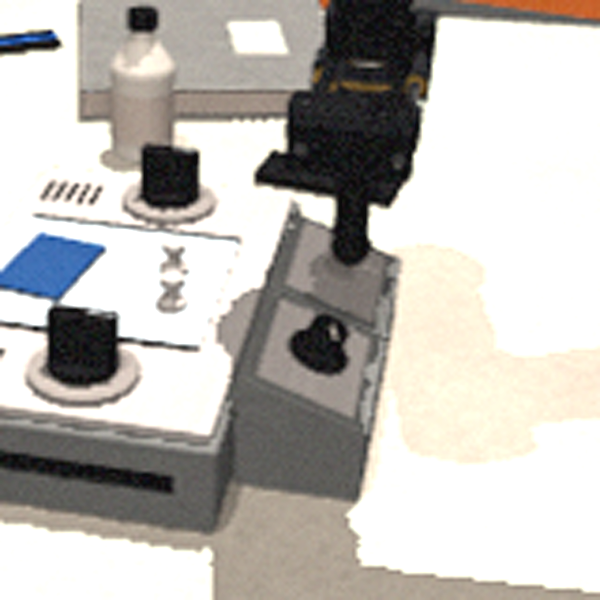

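The side view shows the bars lying front-to-back and the fingers above the switch, clear of everything. I'll descend slowly.

Request:
play_rows(
  steps=[
    [0,-0.5,12,0],
    [0,-0.4,12,0],
    [0,0,8,0],
    [0,0,4,0],
    [0,0,2,0],
    [0,0,0,0],
    [0,0,0,0],
    [0,0,0,0],
  ],
)

```text
time: 16.9
eef_pos: [0.4523, -0.0966, 0.0921]
tool_rot: [[0.077, 0.997, 0.001], [0.997, -0.077, 0.0], [0.0, 0.001, -1.0]]
wrist_force: [-0.5, 0.3, -0.5]
gripper_width: 0.499
```

```bash
python3 st.py
```

```text
16.9 [ 0.4523 -0.0966  0.0921] ang 85.60370762503507 q [   8.2   16.9  -33.4    0.   -39.6 -102.6] F [-0.5  0.3 -0.5] M [ 0.031 -0.126 -0.069] w 0.4985209530662368
```

No contact. Close, gently at first.

Request:
play_rows(
  steps=[
    [0,0,0,0],
    [0,0,0,0],
    [0,0,0,0],
    [0,0,0,0],
    [0,0,0,0],
    [0,0,0,0],
    [0,0,0,0],
    [0,0,0,0],
  ],
  hand=0,
  force=25,
)

```text
time: 17.57
eef_pos: [0.4518, -0.097, 0.0917]
tool_rot: [[0.077, 0.997, -0.0], [0.997, -0.077, -0.001], [-0.001, -0.0, -1.0]]
wrist_force: [0.3, -5.7, 1.1]
gripper_width: 0.265
```

```bash
python3 st.py
```

```text
17.5667 [ 0.4518 -0.097   0.0917] ang 85.60241631694069 q [   8.1   16.9  -33.4    0.   -39.6 -102.6] F [ 0.3 -5.7  1.1] M [-1.373 -0.192 -0.026] w 0.2654813499004239
```

Request:
play_rows(
  steps=[
    [-0.3,0,0,0],
    [-0.3,0,0,0],
    [0,0,0,0],
    [0,0,0,0],
  ],
)

```text
time: 17.9
eef_pos: [0.4519, -0.097, 0.0916]
tool_rot: [[0.077, 0.997, 0.0], [0.997, -0.077, 0.0], [0.0, 0.0, -1.0]]
wrist_force: [0.4, -1.6, 1.4]
gripper_width: 0.264
```

```bash
python3 st.py
```

```text
17.9 [ 0.4519 -0.097   0.0916] ang 85.59929563601536 q [   8.1   16.9  -33.4   -0.   -39.6 -102.5] F [ 0.4 -1.6  1.4] M [-0.48  -0.258  0.039] w 0.2638722669167617
```

Request:
play_rows(
  steps=[
    [0,-0.24,-0.66,0],
    [0,-0.24,-0.66,0],
    [0,-0.24,-0.66,0],
    [0,-0.24,-0.66,0],
    [0,0,0,0],
    [0,0,0,0],
  ],
)

```text
time: 18.4
eef_pos: [0.451, -0.097, 0.0939]
tool_rot: [[0.077, 0.997, 0.0], [0.997, -0.077, 0.0], [0.0, 0.0, -1.0]]
wrist_force: [3.5, -1.4, -5.9]
gripper_width: 0.265
```

```bash
python3 st.py
```

```text
18.4 [ 0.451  -0.097   0.0939] ang 85.58982149388025 q [   8.1   16.7  -33.4   -0.   -39.9 -102.5] F [ 3.5 -1.4 -5.9] M [-0.571 -1.03  -0.045] w 0.26541966234804903
```

Request:
play_rows(
  steps=[
    [0,-0.24,-0.66,0],
    [0,-0.24,-0.66,0],
    [0,-0.24,-0.66,0],
    [0,-0.24,-0.66,0],
    [0,-0.24,-0.66,0],
    [0,-0.24,-0.66,0],
    [0,-0.24,-0.66,0],
    [0,-0.24,-0.66,0],
    [0,-0.24,-0.66,0],
    [0,-0.24,-0.66,0],
    [0,-0.24,-0.66,0],
    [0,-0.24,-0.66,0],
    [0,-0.24,-0.66,0],
    [0,-0.24,-0.66,0],
    [0,0,0,0],
    [0,0,0,0],
    [0,0,0,0],
  ],
)

```text
time: 19.82
eef_pos: [0.4476, -0.0968, 0.1035]
tool_rot: [[0.077, 0.997, 0.0], [0.997, -0.077, 0.0], [0.0, 0.0, -1.0]]
wrist_force: [-1.1, 2.7, 4.6]
gripper_width: 0.264
```

```bash
python3 st.py
```

```text
19.8167 [ 0.4476 -0.0968  0.1035] ang 85.59869103267347 q [   8.2   15.5  -33.2   -0.   -41.3 -102.6] F [-1.1  2.7  4.6] M [ 0.919  0.142 -0.009] w 0.26363165356528945
```

Request:
play_rows(
  steps=[
    [0,-0.15,-0.42,0],
    [0,-0.15,-0.42,0],
    [0,-0.12,-0.3,0],
    [0,0,0,0],
    [0,0,0,0],
  ],
)

```text
time: 20.23
eef_pos: [0.4472, -0.0968, 0.1044]
tool_rot: [[0.077, 0.997, 0.0], [0.997, -0.077, 0.0], [0.0, 0.0, -1.0]]
wrist_force: [0.7, 3.5, 1.9]
gripper_width: 0.269
```

```bash
python3 st.py
```

```text
20.2333 [ 0.4472 -0.0968  0.1044] ang 85.59587227879175 q [   8.2   15.4  -33.2   -0.   -41.4 -102.6] F [0.7 3.5 1.9] M [ 0.825 -0.329  0.096] w 0.26903500164412814
```

Force is nearly zero at about 13.7 mm of travel, which is the outer detent. I'll release and wait over 2 s without touching it.

Request:
play_rows(
  steps=[
    [0,0,0,0],
    [0,0,0,0],
    [0,0,0,0],
    [0,0,0,0],
    [0,0,-10,0],
    [0,0,-15,0],
    [0,0,-15,0],
    [0,0,0,0],
    [0,0,0,0],
    [0,0,0,0],
    [0,0,0,0],
    [0,0,0,0],
    [0,0,0,0],
    [0,0,0,0],
    [0,0,0,0],
    [0,0,0,0],
  ],
  hand=0.5,
)

```text
time: 21.57
eef_pos: [0.447, -0.0968, 0.1444]
tool_rot: [[0.077, 0.997, -0.0], [0.997, -0.077, -0.0], [-0.0, -0.0, -1.0]]
wrist_force: [0.5, -0.1, -0.5]
gripper_width: 0.503
```

Request:
play_rows(
  steps=[
    [0,0,0,0],
    [0,0,0,0],
    [0,0,0,0],
    [0,0,0,0],
    [0,0,0,0],
    [0,0,0,0],
    [0,0,0,0],
    [0,0,0,0],
    [0,0,0,0],
    [0,0,0,0],
    [0,0,0,0],
    [0,0,0,0],
    [0,0,0,0],
    [0,0,0,0],
    [0,0,0,0],
    [0,0,0,0],
    [0,0,0,0],
    [0,0,0,0],
    [0,0,0,0],
    [0,0,0,0],
  ],
)

```text
time: 23.23
eef_pos: [0.4471, -0.0968, 0.1446]
tool_rot: [[0.077, 0.997, 0.0], [0.997, -0.077, 0.0], [0.0, 0.0, -1.0]]
wrist_force: [-0.3, 0.6, -0.1]
gripper_width: 0.498
```

Run:
```python
import st
from ov import *
c=cam("side");pickle.dump(c,open("pics/s5.pkl","wb"))
print(proj(c,[.454,-.097,.0845]),proj(c,[.4492,-.0966,.0976]))
cv2.imwrite("pics/s5.png",cv2.convertScaleAbs(cv2.resize(c["img"][150:250,270:370,::-1],(600,600),interpolation=cv2.INTER_CUBIC),alpha=1.4,beta=10))
```

```text
23.2333 [ 0.4471 -0.0968  0.1446] ang 85.59858522285694 q [   8.2   11.9  -30.4   -0.   -47.6 -102.6] F [-0.3  0.6 -0.1] M [ 0.092 -0.193 -0.001] w 0.49754046888827413
[323.2608726  195.54017514] [325.58414605 191.12341944]
```

View pics/s5.png

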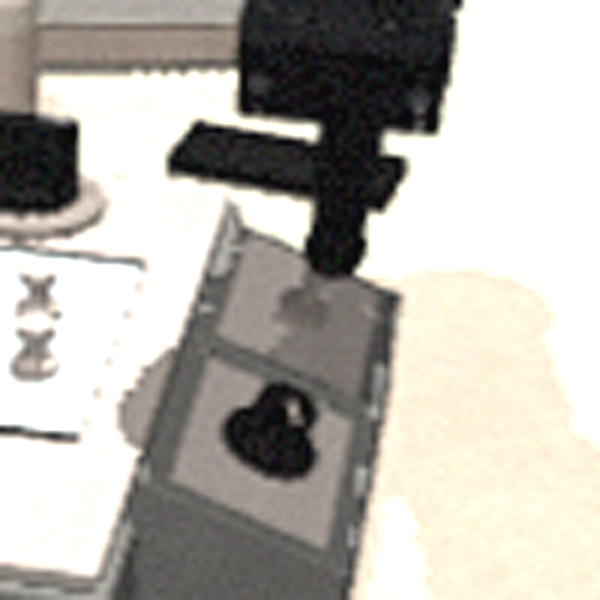

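The head is out at (335,248) in the crop, exactly where the detent position projects, and it has held for over 2.5 s. Now I'll re-grip it and push it home.

Request:
play_rows(
  steps=[
    [0.3,0,15,0],
    [0,0,15,0],
    [0,0,7,0],
    [0,0,3,0],
    [0,0,0,0],
    [0,0,0,0],
    [0,0,0,0],
  ],
)

```text
time: 23.87
eef_pos: [0.4477, -0.0965, 0.1052]
tool_rot: [[0.076, 0.997, 0.001], [0.997, -0.076, 0.0], [0.0, 0.001, -1.0]]
wrist_force: [-0.6, -0.6, 0.3]
gripper_width: 0.497
```

Request:
play_rows(
  steps=[
    [0,0,0,0],
    [0,0,0,0],
    [0,0,0,0],
    [0,0,0,0],
    [0,0,0,0],
    [0,0,0,0],
    [0,0,0,0],
  ],
  hand=0,
  force=25,
)

```text
time: 24.45
eef_pos: [0.4472, -0.0967, 0.1047]
tool_rot: [[0.077, 0.997, 0.0], [0.997, -0.077, -0.0], [-0.0, 0.0, -1.0]]
wrist_force: [-0.1, -0.9, 1.3]
gripper_width: 0.265
```

```bash
python3 st.py
```

```text
24.45 [ 0.4472 -0.0967  0.1047] ang 85.60222185398453 q [   8.3   15.3  -33.2    0.   -41.4 -102.7] F [-0.1 -0.9  1.3] M [-0.434 -0.182  0.018] w 0.264891203006147
```

Request:
play_rows(
  steps=[
    [0,0.24,0.66,0],
    [0,0.24,0.66,0],
    [0,0.24,0.66,0],
    [0,0.24,0.66,0],
    [0,0,0,0],
    [0,0,0,0],
  ],
)

```text
time: 24.95
eef_pos: [0.4481, -0.0967, 0.1022]
tool_rot: [[0.077, 0.997, 0.0], [0.997, -0.077, -0.0], [-0.0, 0.0, -1.0]]
wrist_force: [-1.6, -1.7, 5.1]
gripper_width: 0.266
```

```bash
python3 st.py
```

```text
24.95 [ 0.4481 -0.0967  0.1022] ang 85.60814870709413 q [   8.2   15.7  -33.3    0.   -41.1 -102.6] F [-1.6 -1.7  5.1] M [-0.555  0.23  -0.03 ] w 0.2664054459174898
```

Request:
play_rows(
  steps=[
    [0,0.24,0.66,0],
    [0,0.24,0.66,0],
    [0,0.24,0.66,0],
    [0,0.24,0.66,0],
    [0,0.24,0.66,0],
    [0,0.24,0.66,0],
    [0,0.24,0.66,0],
    [0,0.24,0.66,0],
    [0,0.24,0.66,0],
    [0,0.24,0.66,0],
    [0,0.24,0.66,0],
    [0,0.24,0.66,0],
    [0,0.24,0.66,0],
    [0,0.24,0.66,0],
    [0,0,0,0],
    [0,0,0,0],
    [0,0,0,0],
  ],
)

```text
time: 26.37
eef_pos: [0.4516, -0.097, 0.0925]
tool_rot: [[0.077, 0.997, 0.0], [0.997, -0.077, -0.0], [-0.0, 0.0, -1.0]]
wrist_force: [2.9, -5.7, -2.3]
gripper_width: 0.265
```

```bash
python3 st.py
```

```text
26.3667 [ 0.4516 -0.097   0.0925] ang 85.5959686036584 q [   8.1   16.8  -33.4    0.   -39.7 -102.5] F [ 2.9 -5.7 -2.3] M [-1.407 -0.863  0.024] w 0.2647619062360866
```

Request:
play_rows(
  steps=[
    [-0.3,0.15,0.42,0],
    [-0.2,0.15,0.42,0],
    [0,0.1,0.2,0],
    [0,0,0,0],
    [0,0,0,0],
  ],
)

```text
time: 26.78
eef_pos: [0.4519, -0.0971, 0.0918]
tool_rot: [[0.077, 0.997, 0.0], [0.997, -0.077, 0.0], [0.0, 0.0, -1.0]]
wrist_force: [2.0, 0.3, 0.1]
gripper_width: 0.264
```

```bash
python3 st.py
```

```text
26.7833 [ 0.4519 -0.0971  0.0918] ang 85.60298062196968 q [   8.1   16.9  -33.4   -0.   -39.6 -102.5] F [2.  0.3 0.1] M [ 0.078 -0.442 -0.016] w 0.26378110887957273
```

Request:
play_rows(
  steps=[
    [0,0,0,0],
    [0,0,0,0],
    [0,0,0,0],
    [0,0,0,0],
    [0,0,-10,0],
    [0,0,-25,0],
    [0,0,-35,0],
    [0,0,-35,0],
    [0,0,-35,0],
    [35,0,0,0],
    [35,0,0,0],
    [35,0,0,0],
    [35,0,0,0],
    [35,0,0,0],
    [35,0,0,0],
    [35,0,0,0],
    [0,0,0,0],
    [0,0,0,0],
    [0,0,0,0],
  ],
  hand=0.5,
)

```text
time: 28.37
eef_pos: [0.4701, 0.1467, 0.2312]
tool_rot: [[0.076, 0.997, -0.001], [0.997, -0.076, -0.001], [-0.001, -0.001, -1.0]]
wrist_force: [0.4, -0.5, -0.0]
gripper_width: 0.502
```

Run:
```python
import st
from ov import *
s=cam("side");t=cam("top")
print(proj(s,[.454,-.097,.0845]))
a=cv2.resize(s["img"][130:280,200:380,::-1],(800,600)[:1]*1+(600,) if 0 else (420,350),interpolation=cv2.INTER_CUBIC)
b=cv2.resize(t["img"][130:265,225:375,::-1],(380,350),interpolation=cv2.INTER_CUBIC)
cv2.imwrite("pics/f.png",cv2.convertScaleAbs(np.hstack([a,b]),alpha=1.4,beta=10))
```

```text
28.3667 [0.4701 0.1467 0.2312] ang 85.62064030420801 q [  36.3    9.8  -18.8   -0.   -61.5 -130.6] F [ 0.4 -0.5 -0. ] M [-0.018 -0.14   0.044] w 0.501612307996764
[323.2608726  195.54017514]
```

View pics/f.png

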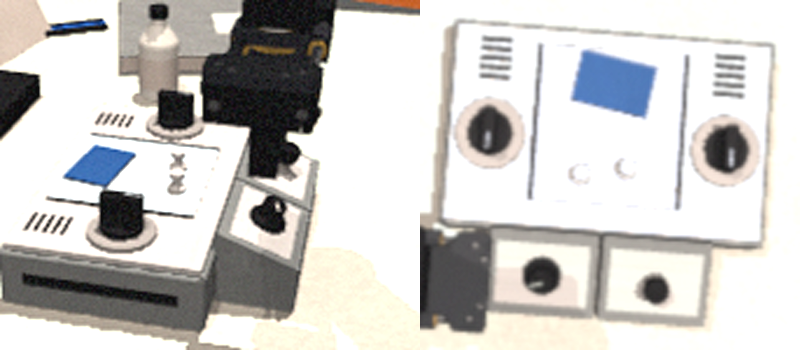

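The switch head is home: (323.9,195.6) measured against (323.3,195.5) expected. The dial and loose items look unmoved. There's time left, so I'll do one precise check of the bar angles from above.

Request:
play_rows(
  steps=[
    [-23,27,-6,0],
    [-23,27,-6,0],
    [-23,27,-6,0],
    [-23,27,-6,0],
    [-23,27,-6,0],
    [-23,27,-6,0],
    [-23,27,-6,0],
    [-23,27,-6,0],
    [0,0,0,0],
    [0,0,0,0],
    [0,0,0,0],
  ],
)

```text
time: 29.38
eef_pos: [0.671, -0.0541, 0.2791]
tool_rot: [[0.079, 0.997, -0.001], [0.997, -0.079, 0.0], [0.0, -0.001, -1.0]]
wrist_force: [-0.1, 0.1, 0.8]
gripper_width: 0.5
```

Run:
```python
import st
from ov import *
c=cam("wrist");pickle.dump(c,open("pics/w6.pkl","wb"))
y=np.radians(-4.3)
view(c,"pics/o6.png",[((.605,.0617),y),((.5875,-.1665),y)])
```

```text
29.3833 [ 0.671  -0.0541  0.2791] ang 85.48914119406973 q [   9.1   25.8   11.3   -0.   -75.6 -103.6] F [-0.1  0.1  0.8] M [ 0.081 -0.094 -0.03 ] w 0.49973779660694184
```

View pics/o6.png

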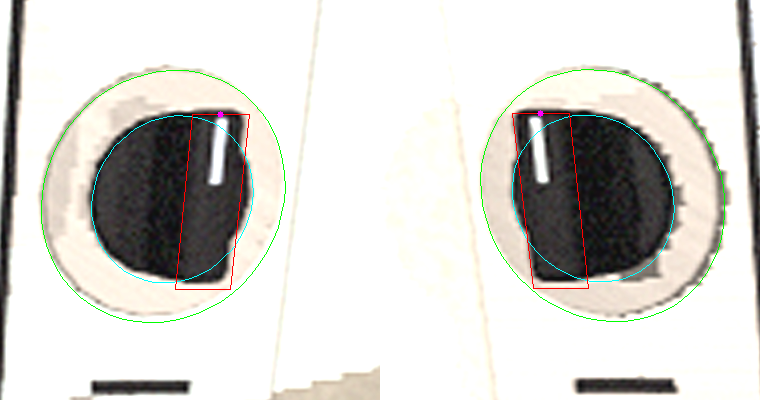

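Both bars and ticks line up with the tight model. I'm handing the job in.

```bash
python3 -c "
from bench import arm
print(arm.sign_off(), arm.get_state()['time'])"
```

```text
the job is handed in; nothing more can be done
the job is handed in; nothing more can be done
```

The job is done and handed in at about 29.5 s of the 72 s allowed. As usual, sign-off gave no verdict.

- **Cover knobs:** I turned both clockwise until the end stop pushed back with about 0.63 N m (friction alone is 0.06). A last wrist picture shows both bars lying front-to-back with the ticks to the front, matching the tight position.
- **Lamp switch, out:** After that I pulled it slowly along its stem, with about 8 N resistance at 2.4 mm, until the force dropped to about 2 N at 13.7 mm. I let go, and it was still out by itself about 2.5 s later, confirmed in the side view.
- **Lamp switch, home:** I re-gripped it and pushed it back until the force along the stem was about zero. The side view puts the head within about 0.7 pixel of its home position.
- **Everything else:** In the last pictures the dimmer dial and the things on the box looked unmoved. I only judged that by eye. I did not re-check the mug, loupe and tray, and the arm stayed clear of them. The gripper was open and well above everything at the end.

No check failed. The only misfit was sideways forces of 4 to 8 N while gripping, from being about 1 mm off centre.

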